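# Find the slot that passes the feeler blade

### The job

Check the three slots of the board rack with the feeler blade: only one is still open over its whole length, the other two are pinched somewhere inside where it cannot be seen, so the blade jams in them. Draw the blade out of its sleeve by the tip, let it stand on the bench clear of sleeve and rack, then take it by the handle, try the slots by feel and leave it in the slot that passes, pushed fully home with the handle against the rack, and let go. Do not disturb the flux jar, the side cutters or the black tape.

Things in the scene. Friction and masses are not known exactly. Their poses are not given: they have to be found in the camera images.
- feeler: Feeler blade standing on edge, about 180 g: steel blade 80 long, 8 thick, 24 mm high, on a black block handle 60 long, 28 wide, 32 mm high, undersides flush. Origin: underside where blade meets handle (shoulder). x along the blade to the tip, z up. Starts with the handle inside the sleeve, about 63 mm of blade out; it slides on the bench and stands by itself.
- feeler_tip (a point): Tip of the feeler blade, middle of its height: 80 mm ahead of the shoulder, 12 mm above the underside.
- feeler_tail (a point): Rear end of the handle: 60 mm behind the shoulder, 16 mm above the underside. The whole balances about 14 mm behind the shoulder.
- sleeve: Grey storage sleeve fixed on the bench: a tunnel 84 long, 42 wide (58 with two low 3 mm lugs), 42 mm high, inside 34 wide and 38 mm high, bench as its floor, closed at the back. Origin: middle of the mouth, at bench height. x points straight out of the mouth, the way the blade is drawn.
- rack: Board rack fixed on the bench, grey, 98 deep, 190 wide, 46 mm high. Origin: middle of the front face, at bench height; x into the slots, y left, z up. Three upright slots at y = +60, 0, -60 mm, open down to the bench, 38 mm high, 90 deep; they look the same outside and which is open changes. In the open one the shoulder stops at the front face, blade 80 mm in.
- slot_1 (a point): Middle of the mouth of the left slot (seen from the robot) in the rack's front face, at bench height. The mouth is 18 mm wide and narrows to 10 mm within 13 mm; the open slot stays 10 mm wide, the pinched two go down to 4 mm, so the 8 mm blade jams hard with its tip about 20 to 45 mm deep.
- slot_2 (a point): Middle of the mouth of the middle slot (seen from the robot) in the rack's front face, at bench height. The mouth is 18 mm wide and narrows to 10 mm within 13 mm; the open slot stays 10 mm wide, the pinched two go down to 4 mm, so the 8 mm blade jams hard with its tip about 20 to 45 mm deep.
- slot_3 (a point): Middle of the mouth of the right slot (seen from the robot) in the rack's front face, at bench height. The mouth is 18 mm wide and narrows to 10 mm within 13 mm; the open slot stays 10 mm wide, the pinched two go down to 4 mm, so the 8 mm blade jams hard with its tip about 20 to 45 mm deep.
- flux_jar: Bystander: white jar, 43 mm across, 36 mm high, beside the rack. Origin: middle of its underside.
- side_cutters: Bystander: side cutters with orange handles, 44x108x10 mm, on the blue mat. Origin: middle of the underside.
- tape_black: Bystander: roll of black tape lying flat, 53 mm across, 19 mm high. Origin: middle of its underside.

How it is judged:
By the outcome, as a careful person would: the job done as asked, in the order asked, and still so for the second after the job is handed in, with the robot touching nothing.
It also fails if it takes over 51 s, if anything falls off the work surface, if the arm or the gripper's body presses on something with over 40 N, if the wrist force passes 120 N, or if a joint passes its speed limit or range.

### The arm

A 6-joint arm with a two-finger parallel gripper is mounted at the origin on a cart in front of the work surface, level with it; the furniture and walls round the work are solid. World frame = base frame: x ahead of the robot, y to its left, z up, the work surface at z = 0. Lengths are in mm, angles in rad, forces in N, time in s.
With the tool pointing down it reaches from about 350 to 975 mm from the base axis. Payload 7.1 kg.
Tool frame: the origin (TCP) lies at the very end of the fingers, on their centre line; the grasp point (between the pads) lies ctrl.hold_point_z behind it (ctrl.hold_point_z is the distance from the TCP to the grasp point, in mm); z points along the fingers, y is the line along which they close (so a half turn about z gives the same grasp; the last joint's range is limited). The gripper opens to 88 mm and grips with 3 to 60 N. Pads are 20 mm wide; open, the fingers measure 115 mm over their backs; the gripper's body (75 mm by 178 mm) begins 61 mm behind the grasp point.
Start: joints at [1.259, 0.423, 1.63, -0, 1.089, -0.019], TCP at [180.365, 598.392, 222.675] pointing down, gripper open.
Joint ranges: [-3, 3], [-0.9, 2.11], [0.09, 2.58], [-1.31, 4.45], [0.11, 2.69], [-2.54, 2.54]. Speed limits (rad/s): [2.39, 2.39, 3.01, 3.14, 3.14, 3.14].

### API

Orientations are given as a rotation vector (axis times angle).
In Python, from workcell import ctrl gives the robot as it stands. The module is installed in compiled form; this text tells all that it offers.
- The arm moves only by the shell command python3 -m creep 'ROWS'. ROWS is JSON, a list of rows, each an object with "translation": the shift along the tool's x, y, z in mm, a list of three; "angular": the turn, a rotation vector about the tool's x, y, z in rad, a list of three; "jaw": the opening, from 0 (shut) to 1 (fully open). A call has exactly 8 rows; each row is the pose to reach, as a shift and turn from the pose commanded when the call began, along the tool's axes at that moment; what a row does not reach only later rows make up. A row lasts 1/8 s, in which the tool goes at most 62.5 mm and 10.7 degrees, less where a joint would pass 70% of its speed; a pose out of reach is approached as far as the arm can. A call with a gripper value outside its range is refused whole. The fingers move at their own pace and stop on an object; the grip force is fixed at half the most. Time passes only in rows, so rows that repeat a pose let the fingers close, or fill a call up. It gives the time, the measured TCP pose, the force, the opening and the grip force at its end, in the units of the state.
- ctrl.get_obs(): the state, without advancing time (a new reading comes with each control period).
- ctrl.get_image(name): name is "side" or "top" or "wrist"; returns the picture (384x512x3 uint8, red, green, blue); there is no depth.
- ctrl.camera_info(name): a dict with "camera_matrix" (3x3 intrinsics, pixels), "world_from_camera" (4x4, takes a point from camera to world coordinates). Camera axes: x right, y up, looking along -z (the intrinsics and any distortion apply to the point x, -y, -z); pixel columns grow to the right and rows downward; lengths in mm; the calibration is good to about 2 mm. A picture is of the moment at which its call begins: read the wrist's pose just before it. camera_info takes no time and is no camera call; for the wrist camera it gives the pose at the moment of the call.
- ctrl.close_job(): hands the job in; it is judged then, once.
Trained networks look in the newest picture that a camera, given by its name, has taken for a name from the list of things; names that differ only in an ending like _2 or _b are one class to them, and where a whole thing is asked for, a point or a joint stands for the part that bears it (a point fixed in the world has none). Each returns a list of dicts, best first, with "score" (0 to 1); they miss things now and then, are a little off and sometimes report something else, mostly with a low value. They report only what shows in the picture. A call takes as long as a camera call.
- ctrl.look_for(camera, label): "rect" ([left, top, right, bottom] in pixels, round what is visible of it).
The state is a dict: "t": time; "qpos": joint angles; "qvel": joint speeds; "joint_torque": joint torques, N m; "ee_pos": TCP position; "orientation": TCP orientation; "ft_force": force on the tool from outside, world axes, zero at the start; "moment": the same for the moment, N m; "width": finger opening in mm; "grasp_force": force on a finger pad.
Only numpy, scipy, OpenCV 4.12 (cv2) and the standard library are available. Lean on these libraries where they do the work, as an engineer would, in place of code of your own. Each camera call takes 0.05 s, during which the arm holds its last target. There are 200 camera calls.

## Working session

There is one attempt and no reset: what is moved stays moved. The work goes in short steps, Python scripts to look and compute and a shell command to move; the robot and the scene stay as the last step left them, time stands still between calls to the robot, and variables do not carry over. Pictures are saved under pics/ and viewed, at most 10 in all, crops included, and the job is handed in when it is done.

```bash
mkdir -p pics
cat > h.py <<'E'
import numpy as np, cv2
from workcell import ctrl
from scipy.spatial.transform import Rotation as R
def snap(n,f):
    im=ctrl.get_image(n); cv2.imwrite('pics/'+f,im[:,:,::-1].copy()); return im
def ray(n,px,z):
    c=ctrl.camera_info(n);K=np.array(c['camera_matrix']);T=np.array(c['world_from_camera'])
    u=np.linalg.solve(K,[px[0],px[1],1.]);d=T[:3,:3]@[u[0],-u[1],-u[2]];o=T[:3,3]
    return (o+d*(z-o[2])/d[2]).round(1)
def proj(n,p):
    c=ctrl.camera_info(n);K=np.array(c['camera_matrix']);T=np.array(c['world_from_camera'])
    q=T[:3,:3].T@(np.array(p)-T[:3,3]);v=K@[q[0],-q[1],-q[2]];return (v[:2]/v[2]).round(1)
E
python3 - <<'E'
from h import *
o=ctrl.get_obs();print(o,ctrl.hold_point_z,R.from_rotvec(o['orientation']).as_matrix().round(3))
snap('top','t0.png');
for l in ['feeler','sleeve','rack','flux_jar','side_cutters','tape_black','feeler_tip','slot_1']:
    for r in ctrl.look_for('top',l)[:3]: 
        q=r['rect'];print(l,round(r['score'],2),np.round(q),ray('top',((q[0]+q[2])/2,(q[1]+q[3])/2),20))
snap('side','s0.png')
E
```

```text
{'t': 0.0, 'qpos': array([ 1.25898770e+00,  4.23822181e-01,  1.63068714e+00,  6.35653799e-06,
        1.08858007e+00, -1.89797480e-02]), 'qvel': array([-0.00133902, -0.00167255,  0.00051209,  0.00014403, -0.00014973,
        0.00111501]), 'joint_torque': array([-1.13639224e-03, -5.44614208e+01, -2.73676479e+01,  6.42417488e-02,
        2.26552121e-02, -1.80210468e-04]), 'ee_pos': array([180.20647425, 597.88246601, 221.91446225]), 'orientation': array([-4.58300557e-01, -3.10772851e+00,  2.31735633e-03]), 'ft_force': array([ 0.05057639, -0.10471616, -0.02705024]), 'moment': array([0.03574489, 0.02138292, 0.01468936]), 'grasp_force': 0.0, 'width': 87.94357574880081} 18.700000000000003 [[-0.957  0.289 -0.   ]
 [ 0.289  0.957 -0.001]
 [ 0.    -0.001 -1.   ]]
feeler 0.51 [186. 211. 209. 221.] [494.6 133.9  20. ]
sleeve 0.84 [153. 210. 190. 230.] [485.7 203.   20. ]
rack 0.86 [202. 128. 273. 169.] [680.5  25.2  20. ]
rack 0.28 [152. 208. 191. 232.] [487.  204.2  20. ]
flux_jar 0.72 [162. 144. 181. 161.] [672.3 206.4  20. ]
tape_black 0.66 [354. 230. 373. 253.] [ 421.3 -306.2   20. ]
feeler_tip 0.57 [188. 214. 210. 224.] [488.  129.5  20. ]
feeler_tip 0.28 [204. 130. 275. 164.] [684.6  19.3  20. ]
slot_1 0.92 [201. 131. 272. 170.] [675.   28.2  20. ]
```

View pics/t0.png

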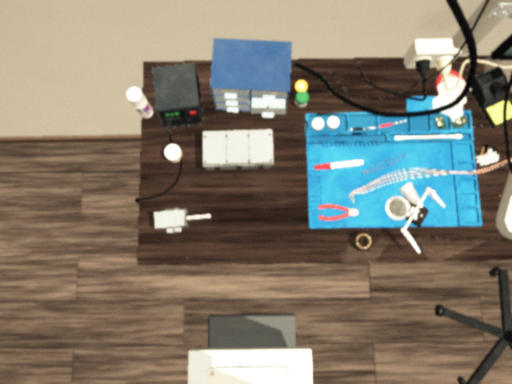

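View pics/s0.png

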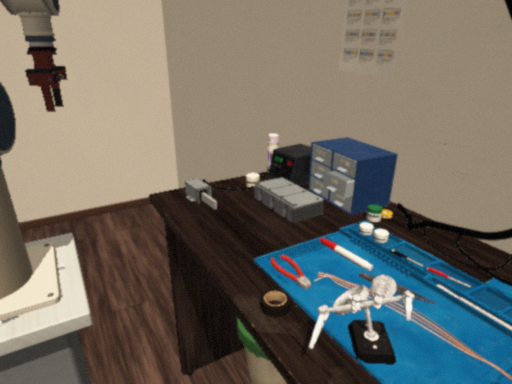

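The top view shows the sleeve at about (170,220) px and the blade running to about (210,216). The rack spans (202–273, 130–168), the jar is at (173,153), the cutters at (338,212) and the tape at (364,241). The side view matches this layout. I'll move above the blade next.

```bash
python3 -m creep '[{"translation":[-432,-358,0],"angular":[0,0,1.27],"jaw":1},{"translation":[-432,-358,0],"angular":[0,0,1.27],"jaw":1},{"translation":[-432,-358,0],"angular":[0,0,1.27],"jaw":1},{"translation":[-432,-358,0],"angular":[0,0,1.27],"jaw":1},{"translation":[-432,-358,0],"angular":[0,0,1.27],"jaw":1},{"translation":[-432,-358,0],"angular":[0,0,1.27],"jaw":1},{"translation":[-432,-358,0],"angular":[0,0,1.27],"jaw":1},{"translation":[-432,-358,0],"angular":[0,0,1.27],"jaw":1}]'
python3 - <<'E'
from h import *
o=ctrl.get_obs();print(o['qpos'],o['ee_pos'],R.from_rotvec(o['orientation']).as_matrix().round(3))
c=ctrl.camera_info('wrist');print(np.round(c['world_from_camera'],3),c['camera_matrix'])
snap('wrist','w0.png')
for l in ['feeler','sleeve','rack','feeler_tip']:
    for r in ctrl.look_for('wrist',l)[:2]: print(l,round(r['score'],2),np.round(r['rect']))
E
```

```text
t: 1.5
ee_pos: [458.0, 180.1, 223.1]
orientation: [2.214, 2.228, 0.002]
ft_force: [0.2, 0.4, -0.0]
width: 88.0
grasp_force: 0.0
[3.50393780e-01 2.26592147e-01 1.91819110e+00 7.03147042e-05
 9.95728118e-01 3.43981479e-01] [457.966592   180.06455528 223.08884656] [[-0.006  1.     0.001]
 [ 1.     0.006  0.   ]
 [ 0.     0.001 -1.   ]]
[[ 1.00000e+00 -6.00000e-03 -3.00000e-03  4.58389e+02]
 [ 6.00000e-03  9.62000e-01  2.74000e-01  2.55706e+02]
 [ 1.00000e-03 -2.74000e-01  9.62000e-01  3.85568e+02]
 [ 0.00000e+00  0.00000e+00  0.00000e+00  1.00000e+00]] [[300.32455787   0.         258.89591559]
 [  0.         300.32455787 188.60405902]
 [  0.           0.           1.        ]]
sleeve 0.59 [259. 110. 310. 183.]
rack 0.77 [384. 209. 477. 278.]
feeler_tip 0.75 [285. 185. 296. 226.]
feeler_tip 0.32 [408. 130. 460. 167.]
```

View pics/w0.png

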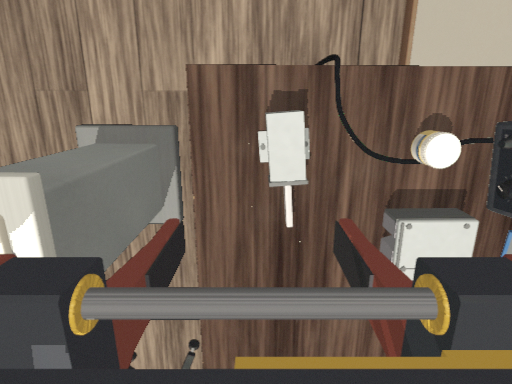

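The wrist view shows the sleeve at (266–307, 110–186). The blade runs from its mouth at (288,186) to a tip near (291,226). The rack's left end is at (385–475, 209–280).

Run:
```python
from h import *
for n,p,z in [('mouthL',(307,182),42),('mouthR',(269,186),42),('backR',(266,113),42),('backL',(301,110),42),('blade0',(287.5,186),24),('tip',(290.5,226),24),('tipbase',(290.5,227),0),('rackFL',(385,237),46),('rackBL',(470,211),46),('rackFL0',(385,209),46)]: print(n,ray('wrist',p,z))
im=cv2.imread('pics/w0.png')[100:280,230:490]; cv2.imwrite('pics/w0c.png',cv2.resize(im,None,fx=3,fy=3,interpolation=cv2.INTER_CUBIC))
```

```text
mouthL [514.6 168.   42. ]
mouthR [469.9 162.8  42. ]
backR [465.2 246.7  42. ]
backL [503.8 250.2  42. ]
blade0 [493.6 158.   24. ]
tip [499.2 104.3  24. ]
tipbase [502.1  92.6   0. ]
rackFL [613.5  99.8  46. ]
rackBL [711.3 134.5  46. ]
rackFL0 [609.  136.3  46. ]
```

View pics/w0c.png

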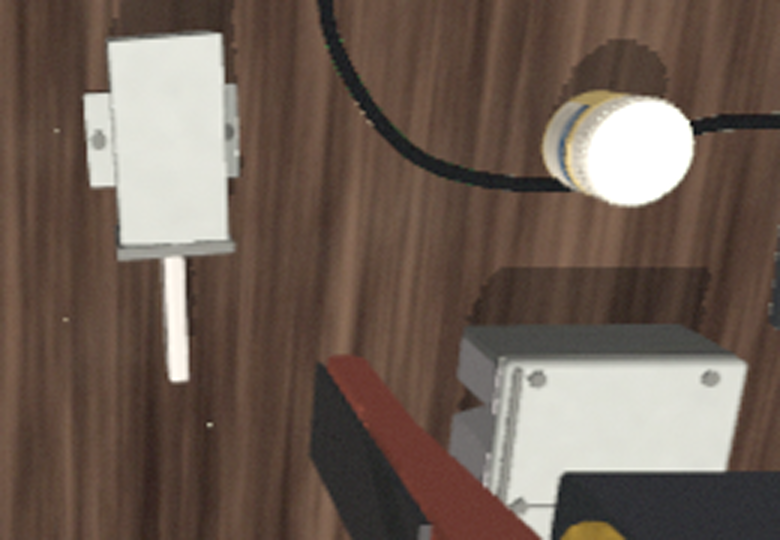

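The enlarged crop shows the sleeve's mouth edge at crop row ~242 and the blade centred from (175,257) to its tip at (179,381). The rack's top-left edge runs from (505,357) to (746,360).

Run:
```python
from h import *
q=lambda x,y:(230+(x-1)/3,100+(y-1)/3)
for n,p,z in [('backR',(109,41),42),('backL',(222,34),42),('mouthR',(118,243),42),('mouthL',(231,242),42),('blade0',(175,262),24),('tip',(178.5,382),24),('rackFL',(507,357),46),('rackBL',(746,361),46),('rackBL2',(727,470),46),('slotedge',(522,507),46)]: print(n,ray('wrist',q(*p),z))
```

```text
backR [465.2 246.4  42. ]
backL [506.8 249.2  42. ]
mouthR [469.7 169.4  42. ]
mouthL [514.1 170.1  42. ]
blade0 [494.2 156.7  24. ]
tip [497.6 102.9  24. ]
rackFL [627.1 124.1  46. ]
rackBL [723.7 123.   46. ]
rackBL2 [725.8  74.2  46. ]
slotedge [642.5  56.2  46. ]
```

```bash
python3 -m creep '[{"translation":[-63,38.5,0],"angular":[0,0,-0.065],"jaw":1},{"translation":[-63,38.5,60],"angular":[0,0,-0.065],"jaw":1},{"translation":[-63,38.5,130],"angular":[0,0,-0.065],"jaw":1},{"translation":[-63,38.5,130],"angular":[0,0,-0.065],"jaw":1},{"translation":[-63,38.5,130],"angular":[0,0,-0.065],"jaw":1},{"translation":[-63,38.5,130],"angular":[0,0,-0.065],"jaw":1},{"translation":[-63,38.5,130],"angular":[0,0,-0.065],"jaw":1},{"translation":[-63,38.5,130],"angular":[0,0,-0.065],"jaw":1}]'
python3 - <<'E'
from h import *
im=snap('wrist','w1.png')
for l in ['feeler','sleeve','feeler_tip']:
    for r in ctrl.look_for('wrist',l)[:2]: print(l,round(r['score'],2),np.round(r['rect']))
print([proj('wrist',p) for p in [(497.6,103,24),(494.2,156,24),(497,117,0)]])
cv2.imwrite('pics/w1c.png',cv2.resize(cv2.imread('pics/w1.png')[60:320,120:420],None,fx=2.3,fy=2.3))
E
```

```text
t: 2.75
ee_pos: [496.6, 119.4, 93.9]
orientation: [2.138, 2.3, 0.003]
ft_force: [-0.0, 0.2, -0.3]
width: 87.9
grasp_force: 0.0
feeler 0.56 [254. 149. 267. 221.]
sleeve 0.8 [220.  21. 296. 150.]
sleeve 0.59 [455.  79. 512. 140.]
feeler_tip 0.68 [252. 148. 268. 219.]
[array([258.1, 218.6]), array([258.6, 154.7]), array([258.6, 193.9])]
```

View pics/w1c.png

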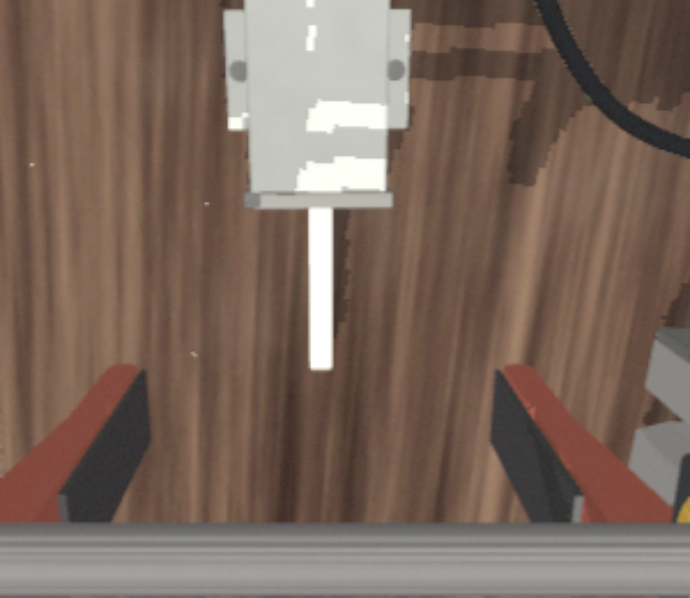

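The blade is upright in the view, centred at column 259.6 with its tip at row 220. That is within 1 mm of my prediction, so I'll descend and grip.

```bash
python3 -m creep '[{"translation":[0,1,50],"angular":[0,0,0],"jaw":1},{"translation":[0,1,80],"angular":[0,0,0],"jaw":0.6},{"translation":[0,1,89],"angular":[0,0,0],"jaw":0.4},{"translation":[0,1,89],"angular":[0,0,0],"jaw":0.2},{"translation":[0,1,89],"angular":[0,0,0],"jaw":0},{"translation":[0,1,89],"angular":[0,0,0],"jaw":0},{"translation":[0,1,89],"angular":[0,0,0],"jaw":0},{"translation":[0,1,89],"angular":[0,0,0],"jaw":0}]'
```

```text
t: 3.95
ee_pos: [497.1, 119.2, 4.0]
orientation: [2.139, 2.301, 0.001]
ft_force: [0.6, 0.4, -0.2]
width: 21.3
grasp_force: 0.0
```

```bash
python3 -m creep '[{"translation":[0,0,0],"angular":[0,0,0],"jaw":0},{"translation":[0,0,0],"angular":[0,0,0],"jaw":0},{"translation":[0,0,0],"angular":[0,0,0],"jaw":0},{"translation":[-10,0,0],"angular":[0,0,0],"jaw":0},{"translation":[-25,0,0],"angular":[0,0,0],"jaw":0},{"translation":[-45,0,0],"angular":[0,0,0],"jaw":0},{"translation":[-65,0,0],"angular":[0,0,0],"jaw":0},{"translation":[-85,0,0],"angular":[0,0,0],"jaw":0}]'
python3 -m creep '[{"translation":[-20,0,0],"angular":[0,0,0],"jaw":0},{"translation":[-40,0,0],"angular":[0,0,0],"jaw":0},{"translation":[-60,0,0],"angular":[0,0,0],"jaw":0},{"translation":[-70,0,0],"angular":[0,0,0],"jaw":0},{"translation":[-70,0,0],"angular":[0,0,0],"jaw":0},{"translation":[-70,0,0],"angular":[0,0,0],"jaw":0.3},{"translation":[-70,0,0],"angular":[0,0,0],"jaw":0.6},{"translation":[-70,0,0],"angular":[0,0,0],"jaw":1}]'
```

```text
t: 4.95
ee_pos: [503.1, 32.9, 3.7]
orientation: [2.14, 2.3, 0.0]
ft_force: [-0.2, 2.5, 2.2]
width: 8.0
grasp_force: 30.0
t: 5.95
ee_pos: [508.0, -34.9, 3.6]
orientation: [-2.138, -2.302, 0.0]
ft_force: [-0.7, -0.2, 1.1]
width: 34.6
grasp_force: 0.0
```

```bash
python3 -m creep '[{"translation":[0,0,0],"angular":[0,0,0],"jaw":1},{"translation":[0,0,0],"angular":[0,0,0],"jaw":1},{"translation":[0,0,-40],"angular":[0,0,0],"jaw":1},{"translation":[0,0,-90],"angular":[0,0,0],"jaw":1},{"translation":[20,0,-130],"angular":[0,0,0],"jaw":1},{"translation":[30,0,-150],"angular":[0,0,0],"jaw":1},{"translation":[30,0,-150],"angular":[0,0,0],"jaw":1},{"translation":[30,0,-150],"angular":[0,0,0],"jaw":1}]'
python3 - <<'E'
from h import *
im=snap('wrist','w2.png')
for l in ['feeler','rack','sleeve','feeler_tip','feeler_tail']:
    for r in ctrl.look_for('wrist',l)[:2]: print(l,round(r['score'],2),np.round(r['rect']))
print([proj('wrist',p) for p in [(507,-52,24),(502,28,32),(498,88,32)]])
cv2.imwrite('pics/w2c.png',cv2.resize(cv2.imread('pics/w2.png')[0:320,112:512],None,fx=1.8,fy=1.8))
E
```

```text
t: 6.95
ee_pos: [505.4, -5.7, 152.8]
orientation: [-2.138, -2.301, 0.001]
ft_force: [0.5, -0.1, -0.8]
width: 88.1
grasp_force: 0.0
feeler 0.74 [245.  84. 275. 228.]
rack 0.77 [380.  54. 512. 259.]
feeler_tip 0.75 [246.  85. 278. 228.]
feeler_tip 0.64 [379.  54. 510. 260.]
feeler_tail 0.61 [244.  89. 275. 228.]
feeler_tail 0.35 [367.  54. 512. 257.]
[array([256.1, 224.3]), array([256.7, 148.8]), array([257. ,  81.4])]
```

View pics/w2c.png

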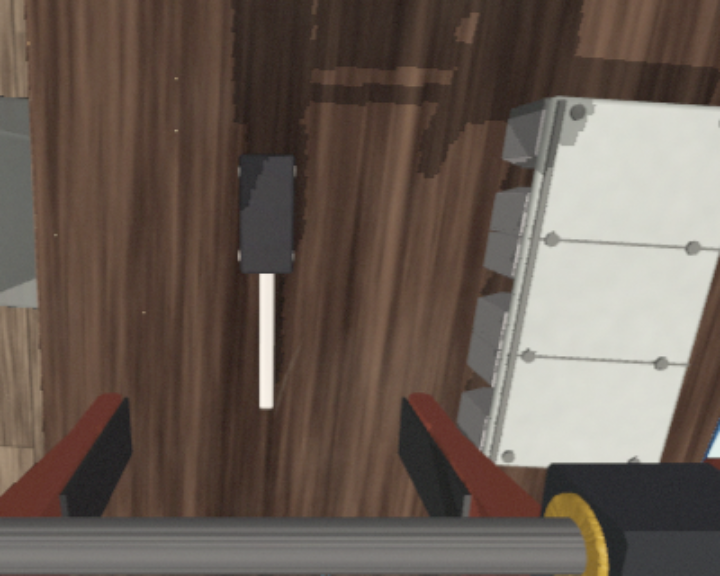

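The feeler stands free. Its handle is at crop (240–294, 155–272) and its tip at (266,408). The rack's top front edge runs from (556,97) to (495,466), with slot gaps at about (505,178), (490,285) and (475,385).

Run:
```python
from h import *
q=lambda x,y:(112+x/1.8,y/1.8)
for n,p,z in [('tail',(266.5,155),32),('shoulder',(266.5,272),32),('hL',(294,215),32),('hR',(240,215),32),('tip',(266.3,408),24),('FL',(556,97),46),('FR',(495,466),46),('BR',(661,466),46),('baseFL',(504,160),0),('b1a',(504,160),0),('b2top',(495,187),0),('seam1',(552,240),46),('seam1b',(693,248),46),('seam2',(528,356),46),('seam2b',(661,363),46)]: print(n,ray('wrist',q(*p),z))
im=cv2.imread('pics/w2.png')[40:270,340:440]; cv2.imwrite('pics/w2r.png',cv2.resize(im,None,fx=2.6*1,fy=2.6,interpolation=cv2.INTER_CUBIC))
```

```text
tail [501.   84.3  32. ]
shoulder [505.3  26.1  32. ]
hL [517.2  56.3  32. ]
hR [489.6  54.3  32. ]
tip [511.2 -54.4  24. ]
FL [631.7 118.3  46. ]
FR [639.5 -70.3  46. ]
BR [731.3 -63.6  46. ]
baseFL [632.3  92.8   0. ]
b1a [632.3  92.8   0. ]
b2top [630.1  78.2   0. ]
seam1 [644.   54.2  46. ]
seam1b [714.3  55.4  46. ]
seam2 [644.6  -5.8  46. ]
seam2b [714.8  -4.5  46. ]
```

View pics/w2r.png

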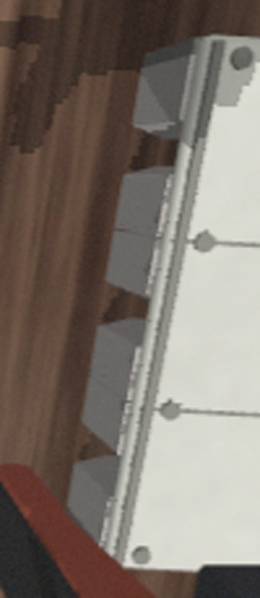

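The closer view shows the bases of the slot mouths: slot 1 between crop rows ~130 and 175 at column ~128, slot 2 between 280 and 325, slot 3 between 420 and 460.

Run:
```python
from h import *
q=lambda x,y:(340+x/2.6,40+y/2.6)
for n,a,b in [(1,(133,128),(121,174)),(2,(106,281),(98,324)),(3,(83,420),(75,460))]:
    A=ray('wrist',q(*a),0);B=ray('wrist',q(*b),0);print(n,A,B,(A+B)/2)
```

```text
1 [631.6  92.4   0. ] [630.2  75.3   0. ] [630.9   83.85   0.  ]
2 [632.   33.6   0. ] [632.   15.8   0. ] [632.   24.7   0. ]
3 [633.1 -25.7   0. ] [632.9 -43.9   0. ] [633.  -34.8   0. ]
```

```bash
python3 -m creep '[{"translation":[57,1.5,20],"angular":[0,0,0],"jaw":1},{"translation":[57,1.5,70],"angular":[0,0,0],"jaw":0.8},{"translation":[57,1.5,120],"angular":[0,0,0],"jaw":0.7},{"translation":[57,1.5,148],"angular":[0,0,0],"jaw":0.5},{"translation":[57,1.5,148],"angular":[0,0,0],"jaw":0},{"translation":[57,1.5,148],"angular":[0,0,0],"jaw":0},{"translation":[57,1.5,148],"angular":[0,0,0],"jaw":0},{"translation":[57,1.5,148],"angular":[0,0,0],"jaw":0}]'
```

```text
t: 8.25
ee_pos: [504.1, 51.5, 6.9]
orientation: [2.138, 2.3, 0.002]
ft_force: [-0.5, -1.3, 5.9]
width: 27.9
grasp_force: 29.9
```

```bash
python3 -m creep '[{"translation":[0,0,-6],"angular":[0,0,-0.1],"jaw":0},{"translation":[-26,-6,-7],"angular":[0,0,-1.515],"jaw":0},{"translation":[-26,-6,-7],"angular":[0,0,-1.515],"jaw":0},{"translation":[-26,-6,-7],"angular":[0,0,-1.515],"jaw":0},{"translation":[-26,-6,-7],"angular":[0,0,-1.515],"jaw":0},{"translation":[-26,-6,-7],"angular":[0,0,-1.515],"jaw":0},{"translation":[-26,-6,-7],"angular":[0,0,-1.515],"jaw":0},{"translation":[-26,-6,-7],"angular":[0,0,-1.515],"jaw":0}]'
```

```text
t: 9.25
ee_pos: [499.5, 25.1, 13.2]
orientation: [0.124, 3.138, 0.0]
ft_force: [-0.2, 0.3, -0.7]
width: 27.9
grasp_force: 29.9
```

Run:
```python
from h import *
o=ctrl.get_obs();M=R.from_rotvec(o['orientation']).as_matrix();print(o['qpos'].round(2),np.degrees(np.arctan2(M[1,0],M[0,0])),M.round(3))
```

```text
[ 0.03  0.6   2.   -0.    0.54 -1.47] 175.46585806565062 [[-0.997  0.079  0.001]
 [ 0.079  0.997  0.   ]
 [-0.001  0.    -1.   ]]
```

```bash
python3 -m creep '[{"translation":[-6,-2,2],"angular":[0,0,-0.096],"jaw":0},{"translation":[-12,-1.4,4],"angular":[0,0,-0.096],"jaw":0},{"translation":[-12,-1.4,4],"angular":[0,0,-0.096],"jaw":0},{"translation":[-18,-0.8,4],"angular":[0,0,-0.096],"jaw":0},{"translation":[-25,-0.1,4],"angular":[0,0,-0.096],"jaw":0},{"translation":[-32,0.6,4],"angular":[0,0,-0.096],"jaw":0},{"translation":[-39,1.3,4],"angular":[0,0,-0.096],"jaw":0},{"translation":[-39,1.3,4],"angular":[0,0,-0.096],"jaw":0}]'
python3 - <<'E'
from h import *
o=ctrl.get_obs();M=R.from_rotvec(o['orientation']).as_matrix();print(np.degrees(np.arctan2(M[1,0],M[0,0])),o['ft_force'],o['moment'])
E
```

```text
t: 10.25
ee_pos: [539.0, 23.1, 8.7]
orientation: [-0.017, 3.141, 0.0]
ft_force: [-0.7, -0.3, -1.5]
width: 27.8
grasp_force: 29.9
-179.39584349789178 [-0.73226781 -0.26923938 -1.45405571] [ 0.04809014  0.07512486 -0.02430688]
```

```bash
python3 -m creep '[{"translation":[-3,0,0],"angular":[0,0,0],"jaw":0},{"translation":[-6,0,0],"angular":[0,0,0],"jaw":0},{"translation":[-9,0,0],"angular":[0,0,0],"jaw":0},{"translation":[-12,0,0],"angular":[0,0,0],"jaw":0},{"translation":[-12,0,0],"angular":[0,0,0],"jaw":0},{"translation":[-12,0,0],"angular":[0,0,0],"jaw":0},{"translation":[-12,0,0],"angular":[0,0,0],"jaw":0},{"translation":[-12,0,0],"angular":[0,0,0],"jaw":0}]'
```

```text
t: 11.25
ee_pos: [546.3, 23.2, 7.8]
orientation: [0.017, -3.134, 0.0]
ft_force: [-9.4, 0.5, 1.2]
width: 27.6
grasp_force: 30.0
```

```bash
python3 -m creep '[{"translation":[-3,1.5,0],"angular":[0,0,0],"jaw":0},{"translation":[-5,1.5,0],"angular":[0,0,0],"jaw":0},{"translation":[-5,-1.5,0],"angular":[0,0,0],"jaw":0},{"translation":[-5,-1.5,0],"angular":[0,0,0],"jaw":0},{"translation":[-5,0,0],"angular":[0,0,0.02],"jaw":0},{"translation":[-5,0,0],"angular":[0,0,-0.02],"jaw":0},{"translation":[-5,0,0],"angular":[0,0,0],"jaw":0},{"translation":[-5,0,0],"angular":[0,0,0],"jaw":0}]'
```

```text
t: 12.25
ee_pos: [547.7, 23.3, 6.9]
orientation: [0.017, -3.127, 0.0]
ft_force: [-17.8, 1.2, 3.6]
width: 27.8
grasp_force: 30.0
```

```bash
python3 -m creep '[{"translation":[12,0,-1],"angular":[0,0,0],"jaw":0},{"translation":[25,0,-1],"angular":[0,0,0],"jaw":0},{"translation":[38,0,-1],"angular":[0,0,0],"jaw":0},{"translation":[48,0,-1],"angular":[0,0,0],"jaw":0},{"translation":[48,20,-1],"angular":[0,0,0],"jaw":0},{"translation":[48,40,-1],"angular":[0,0,0],"jaw":0},{"translation":[47,59,-1],"angular":[0,0,0],"jaw":0},{"translation":[47,59,-1],"angular":[0,0,0],"jaw":0}]'
python3 - <<'E'
from h import *
snap('top','t1.png');snap('side','s1.png')
a=cv2.imread('pics/t1.png')[110:240,140:290];b=cv2.imread('pics/s1.png')[150:230,170:340]
a=cv2.resize(a,(600,520),interpolation=cv2.INTER_CUBIC);cv2.imwrite('pics/c1.png',a)
o=ctrl.get_obs();M=R.from_rotvec(o['orientation']).as_matrix();print(np.degrees(np.arctan2(M[1,0],M[0,0])),o['ee_pos'],o['ft_force'])
E
```

```text
t: 13.25
ee_pos: [507.8, 82.9, 9.8]
orientation: [-0.02, 3.141, 0.0]
ft_force: [-0.7, 0.2, -1.8]
width: 28.0
grasp_force: 30.0
-179.34403946141146 [507.52528245  81.82739212   9.68138831] [-0.11113862 -0.31961016 -1.15340136]
```

View pics/c1.png

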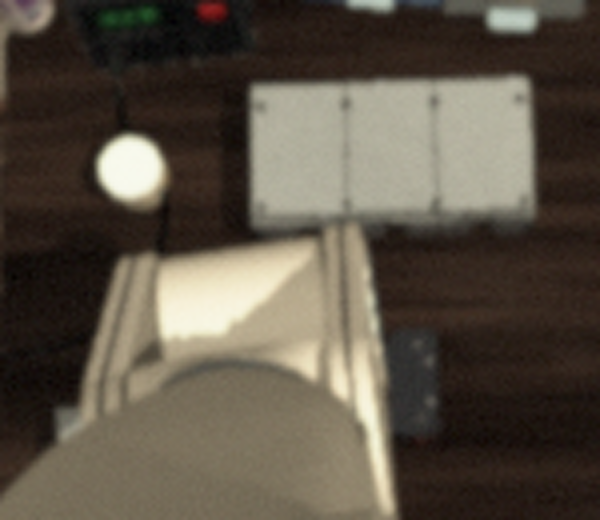

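The arm hides the blade from the top camera here, but the jar and rack are undisturbed. I'll go on by feel.

```bash
python3 -m creep '[{"translation":[-8,0,0],"angular":[0,0,0],"jaw":0},{"translation":[-16,0,0],"angular":[0,0,0],"jaw":0},{"translation":[-22,0,0],"angular":[0,0,0],"jaw":0},{"translation":[-27,0.3,0],"angular":[0,0,0],"jaw":0},{"translation":[-32,0.4,0],"angular":[0,0,0],"jaw":0},{"translation":[-37,0.5,0],"angular":[0,0,0],"jaw":0},{"translation":[-42,0.5,0],"angular":[0,0,0],"jaw":0},{"translation":[-42,0.5,0],"angular":[0,0,0],"jaw":0}]'
python3 -m creep '[{"translation":[-4,0,0],"angular":[0,0,0],"jaw":0},{"translation":[-8,0.1,0],"angular":[0,0,0],"jaw":0},{"translation":[-12,0.2,0],"angular":[0,0,0],"jaw":0},{"translation":[-12,0.2,0],"angular":[0,0,0],"jaw":0},{"translation":[-12,0.2,0],"angular":[0,0,0],"jaw":0},{"translation":[-12,0.2,0],"angular":[0,0,0],"jaw":0},{"translation":[-12,0.2,0],"angular":[0,0,0],"jaw":0},{"translation":[-12,0.2,0],"angular":[0,0,0],"jaw":0}]'
```

```text
t: 14.35
ee_pos: [550.1, 82.7, 9.7]
orientation: [-0.017, 3.141, 0.0]
ft_force: [-0.5, 0.8, -1.5]
width: 27.6
grasp_force: 30.0
t: 15.35
ee_pos: [561.5, 83.0, 9.7]
orientation: [0.017, -3.142, 0.0]
ft_force: [-0.4, 0.3, -1.4]
width: 27.7
grasp_force: 30.0
```

```bash
python3 -m creep '[{"translation":[-4,0,0],"angular":[0,0,0],"jaw":0},{"translation":[-8,0.1,0],"angular":[0,0,0],"jaw":0},{"translation":[-12,0.2,0],"angular":[0,0,0],"jaw":0},{"translation":[-16,0.2,0],"angular":[0,0,0],"jaw":0},{"translation":[-16,0.2,0],"angular":[0,0,0],"jaw":0},{"translation":[-16,0.2,0],"angular":[0,0,0],"jaw":0},{"translation":[-16,0.2,0],"angular":[0,0,0],"jaw":0},{"translation":[-16,0.2,0],"angular":[0,0,0],"jaw":0}]'
```

```text
t: 16.35
ee_pos: [569.1, 83.0, 7.6]
orientation: [0.018, -3.124, 0.002]
ft_force: [-19.1, 2.2, 4.4]
width: 27.8
grasp_force: 30.0
```

```bash
python3 -m creep '[{"translation":[18,0,0],"angular":[0,0,0],"jaw":0},{"translation":[36,-0.3,0],"angular":[0,0,0],"jaw":0},{"translation":[54,-0.6,0],"angular":[0,0,0],"jaw":0},{"translation":[70,-0.8,0],"angular":[0,0,0],"jaw":0},{"translation":[70,-35,0],"angular":[0,0,0],"jaw":0},{"translation":[69,-70,0],"angular":[0,0,0],"jaw":0},{"translation":[68,-100,0],"angular":[0,0,0],"jaw":0},{"translation":[68,-119,0],"angular":[0,0,0],"jaw":0}]'
python3 -m creep '[{"translation":[0,0,0],"angular":[0,0,0],"jaw":0},{"translation":[-8,0,0],"angular":[0,0,0],"jaw":0},{"translation":[-16,0,0],"angular":[0,0,0],"jaw":0},{"translation":[-22,0,0],"angular":[0,0,0],"jaw":0},{"translation":[-28,0.2,0],"angular":[0,0,0],"jaw":0},{"translation":[-34,0.4,0],"angular":[0,0,0],"jaw":0},{"translation":[-40,0.5,0],"angular":[0,0,0],"jaw":0},{"translation":[-45,0.5,0],"angular":[0,0,0],"jaw":0}]'
```

```text
t: 17.35
ee_pos: [511.1, -37.6, 9.8]
orientation: [-0.015, 3.141, -0.0]
ft_force: [0.7, 0.1, -2.0]
width: 28.1
grasp_force: 30.0
t: 18.35
ee_pos: [556.2, -35.5, 9.6]
orientation: [0.016, -3.141, 0.0]
ft_force: [-1.1, -2.4, -2.3]
width: 28.0
grasp_force: 30.0
```

```bash
python3 -m creep '[{"translation":[-5,0.1,0],"angular":[0,0,0],"jaw":0},{"translation":[-10,0.2,0],"angular":[0,0,0],"jaw":0},{"translation":[-15,0.3,0],"angular":[0,0,0],"jaw":0},{"translation":[-20,0.4,0],"angular":[0,0,0],"jaw":0},{"translation":[-25,0.5,0],"angular":[0,0,0],"jaw":0},{"translation":[-30,0.6,0],"angular":[0,0,0],"jaw":0},{"translation":[-35,0.7,0],"angular":[0,0,0],"jaw":0},{"translation":[-35,0.7,0],"angular":[0,0,0],"jaw":0}]'
```

```text
t: 19.35
ee_pos: [590.8, -35.0, 9.4]
orientation: [0.017, -3.141, 0.001]
ft_force: [-1.4, -7.5, -4.1]
width: 27.8
grasp_force: 30.0
```

```bash
python3 -m creep '[{"translation":[-2,-1.5,0],"angular":[0,0,0],"jaw":0},{"translation":[-6,-1.5,1],"angular":[0,0,0],"jaw":0},{"translation":[-10,-1.5,1.5],"angular":[0,0,0],"jaw":0},{"translation":[-14,-1.5,2],"angular":[0,0,0],"jaw":0},{"translation":[-18,-1.5,2],"angular":[0,0,0],"jaw":0},{"translation":[-22,-1.5,2],"angular":[0,0,0],"jaw":0},{"translation":[-24,-1.5,2],"angular":[0,0,0],"jaw":0},{"translation":[-24,-1.5,2],"angular":[0,0,0],"jaw":0}]'
python3 - <<'E'
from h import *
o=ctrl.get_obs();print(o['ee_pos'],o['ft_force'],o['moment'])
E
```

```text
t: 20.35
ee_pos: [608.3, -35.3, 7.0]
orientation: [0.018, -3.128, -0.001]
ft_force: [-17.8, -1.8, 14.8]
width: 27.9
grasp_force: 30.0
[608.34901687 -35.32916622   6.97202442] [-17.79348706  -1.80819988  14.80217411] [-0.23731827  3.50330658  0.06608733]
```

```bash
python3 -m creep '[{"translation":[2,0,-1],"angular":[0,0,0],"jaw":0},{"translation":[3,0,-1],"angular":[0,0,0],"jaw":0},{"translation":[3,0,-1],"angular":[0,0,0],"jaw":0.4},{"translation":[4,0,-1],"angular":[0,0,0],"jaw":0.7},{"translation":[6,0,-1],"angular":[0,0,0],"jaw":0.7},{"translation":[6,0,-1],"angular":[0,0,0],"jaw":0.7},{"translation":[6,0,-1],"angular":[0,0,0],"jaw":0.7},{"translation":[6,0,-1],"angular":[0,0,0],"jaw":0.7}]'
python3 -m creep '[{"translation":[0,0,-15],"angular":[0,0,0],"jaw":0.7},{"translation":[0,0,-40],"angular":[0,0,0],"jaw":0.7},{"translation":[0,0,-80],"angular":[0,0,0],"jaw":0.7},{"translation":[-30,0,-120],"angular":[0,0,0],"jaw":0.7},{"translation":[-90,0,-150],"angular":[0,0,0],"jaw":0.7},{"translation":[-140,0,-170],"angular":[0,0,0],"jaw":0.7},{"translation":[-140,0,-170],"angular":[0,0,0],"jaw":0.7},{"translation":[-140,0,-170],"angular":[0,0,0],"jaw":0.7}]'
python3 - <<'E'
from h import *
snap('wrist','w3.png')
for l in ['feeler','rack']:
    for r in ctrl.look_for('wrist',l)[:2]: print(l,round(r['score'],2),np.round(r['rect']))
print([proj('wrist',p) for p in [(633,-35,32),(573,-36,32)]])
E
```

```text
t: 21.35
ee_pos: [609.0, -35.6, 8.7]
orientation: [-0.017, 3.141, -0.0]
ft_force: [-0.2, 0.2, -0.0]
width: 61.3
grasp_force: 0.0
t: 22.35
ee_pos: [747.7, -34.0, 178.4]
orientation: [0.017, -3.14, -0.0]
ft_force: [-0.9, -1.0, -1.5]
width: 61.3
grasp_force: 0.0
feeler 0.82 [245.   0. 277.  58.]
rack 0.72 [222.  56. 426. 161.]
[array([258.6,  59.6]), array([258.1, -12.6])]
```

View pics/w3.png

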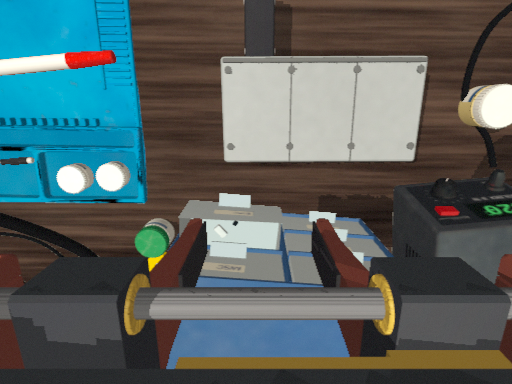

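The handle at (245–275, 0–57) sits against the rack front in the right slot, and nothing else has moved. I'll back off to be clear of the drawers and hand in.

```bash
python3 -m creep '[{"translation":[30,0,-20],"angular":[0,0,0],"jaw":0.7},{"translation":[70,0,-40],"angular":[0,0,0],"jaw":0.7},{"translation":[110,0,-50],"angular":[0,0,0],"jaw":0.7},{"translation":[150,0,-50],"angular":[0,0,0],"jaw":0.7},{"translation":[150,0,-50],"angular":[0,0,0],"jaw":0.7},{"translation":[150,0,-50],"angular":[0,0,0],"jaw":0.7},{"translation":[150,0,-50],"angular":[0,0,0],"jaw":0.7},{"translation":[150,0,-50],"angular":[0,0,0],"jaw":0.7}]'
python3 -c "
from workcell import ctrl
print(ctrl.close_job())"
```

```text
t: 23.5
ee_pos: [599.4, -35.7, 228.3]
orientation: [0.017, -3.141, -0.0]
ft_force: [0.4, 0.0, -0.7]
width: 61.7
grasp_force: 0.0
the job is handed in; nothing more can be done
None
```

The blade is in the right slot (slot 3), pushed fully home with the handle against the rack and released; it jammed at about 20 mm in the middle slot and 42 mm in the left one, and the job was handed in at 23.5 s.

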